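# Lock the antenna bracket on the mast stand with the linch pin

## Task

Lock the blue antenna bracket onto its mast stand: pick up the linch pin by its red handle, push it fully home through the cross hole in the square steel spindle with its brass ring still up, then flip the sprung ring over the spindle and press its yellow tab down until the ring clicks past the pin's sprung nose and stays down. Let go and leave the radio and the tools where they are.

Things in the scene. Friction and masses are not known exactly. Their poses are not given: they have to be found in the camera images.
- stand: Mast stand, fixed, its place and yaw vary: grey base 110 x 110 x 12 mm, a square upright steel spindle 26 x 26 mm from its middle to 113 mm high. Origin: centre of the base's underside; z up. A blue bracket sleeve (46 x 46 mm, 28 to 78 mm high) sits on the spindle; its arm, 28 mm wide, runs along +y to 123 mm from the spindle's axis, with a brass socket on its end, top at 89 mm.
- hole (a point): Middle of the round cross hole through the spindle, 100 mm above the bench, 13 mm below the spindle's top. The hole is 11 mm in diameter, 26 mm long (right through, both mouths slightly chamfered) and runs level along the stand's own x, which points away from the robot at yaw 0. The pin may enter from either side; the side facing the robot (-x) is the handier.
- pin: Linch pin, loose, 0.1 kg, level on the bench left or right of the stand: red handle, dark collar, steel shank, brass ring. Origin: at the collar's front face, on the underside; x along the shank to its tip, z up; shank's axis 12 mm above the origin. Collar 37 x 24 mm (y, z), x = -14 to 0: rests on the spindle's face when home; its two side jaws, to x = 9 mm, 30 mm apart, straddle the spindle.
- pin_handle (a point): Grip point in the red flat-sided handle (x = -46, z = 24 mm in the pin's frame), to be gripped across its width of 14 mm (y). The handle reaches from x = -70 to -14 mm and from z = 0 (the pin's underside) to 34 mm.
- pin_mid (a point): Point on the shank's axis 13 mm ahead of the collar's face; it coincides with point hole when the pin is fully home.
- pin_tip (a point): End of the pin's sprung round nose, 46 mm ahead of the collar's face; 20 mm out of the spindle when the pin is home. Shank 9 mm in diameter up to 37 mm, then an 8 mm ball that can be pushed in by 4 mm (1 to 2 N). The ring's bar must be pressed down past this nose, with up to about 5 N at the tab and on towards the lower stop, until it is held below it.
- ring (a joint): Angle by which the brass ring has swung down from its raised stop, rad: 0 = open, raised 60 degrees, leaning to the tip side; 1.05 = level with the shank; 1.22 = lower stop. Hinge: along the pin's y, 8 mm behind the collar's face, level with the shank's axis. A light spring lifts it (under 1 N at the tab) unless its bar has clicked past the sprung nose: it then stays shut at 1.08 to 1.14.
- radio: Black handheld radio lying flat, 115 x 58 x 32 mm with a 95 mm rubber aerial along its +x; it lies on the other side of the stand from the pin. Origin: centre of the case's underside. Leave it alone.
- screwdriver: Screwdriver lying across the bench between the robot and the stand, under 40 mm high. Leave it alone.
- spanner: Flat spanner lying on the bench, beyond the stand to the right, under 20 mm high. Leave it alone.
- ring_tab (a point): Middle of the yellow thumb tab at the ring's end, 65 mm from the hinge. The tab is 22 mm wide, 5 mm thick and reaches from 53 to 73 mm from the hinge, in the ring's plane. The ring is a square-ended U of 6 mm brass wire, 54 mm wide, 42 mm inside, its far bar 55 mm from the hinge. Raised, the tab's middle is 56 mm above the shank's axis and 24 mm ahead of the collar's face.

How it is judged:
On the way, in this order (a step that is already met when the one before it is completed fails the run):
1. the pin is pushed home through the cross hole with its ring still up (distance between pin_mid and hole below 0.005 m and angle between the x axis of pin and the x axis of stand, either way round below 0.2 rad and value of joint ring below 0.4 rad), for 0.2 s.
2. the ring is flipped down past the pin's nose (distance between pin_mid and hole below 0.008 m and value of joint ring above 1.065 rad), for 0.2 s.
At the end, for the whole second after the job is handed in: The pin is home in the cross hole (site pin_mid within 8 mm of site hole, the shank within 0.2 rad of the hole's axis), the ring is held down past the pin's nose (joint ring above 1.065 rad), and the pin is released and at rest (all of step 2 and angle between the x axis of pin and the x axis of stand, either way round below 0.2 rad and linear speed of pin below 0.02 m/s); the robot touches nothing.
It fails at once if a bystander (radio, screwdriver or spanner) is shifted by more than 30 mm (distance of any of radio, screwdriver, spanner from where it was at the start of the episode above 0.03 m).
It also fails if it takes over 54 s, if anything falls off the work surface, if the arm or the gripper's body presses on something with over 40 N, if the wrist force passes 120 N, or if a joint passes its speed limit or range.

## Robot

A 7-joint arm with a two-finger parallel gripper is mounted at the origin on the work surface. World frame = base frame: x ahead of the robot, y to its left, z up, the work surface at z = 0. Lengths are in m, angles in rad, forces in N, time in s.
With the tool pointing down it reaches from about 0.425 to 0.875 m from the base axis. Payload 8.4 kg.
Tool frame: the origin (TCP) lies at the very end of the fingers, on their centre line; the grasp point (between the pads) lies 19 mm behind it; z points along the fingers, y is the line along which they close (so a half turn about z gives the same grasp; the last joint's range is limited). The gripper opens to 85 mm and grips with 20 to 120 N. Pads are 22 mm wide; open, the fingers measure 114 mm over their backs; the gripper's body (76 mm by 85 mm) begins 54 mm behind the grasp point. The pads swing forward as they close: fully open they stand 13 mm farther back than shut.
Start: joints at [-1.361, 0.333, 0.04, 1.465, -0.013, 1.343, -0.059], TCP at [0.198, 0.619, 0.231] pointing down, gripper open.
Joint ranges: [-2.58, 2.58], [-0.38, 2.09], [-1.3, 1.39], [0.25, 2.4], [-1.5, 4.64], [0.08, 2.09], [-2.65, 2.65]. Speed limits (rad/s): [2.22, 2.22, 2.79, 2.79, 3.14, 3.14, 3.14].

## Interface

Orientations are given as a unit quaternion [w, x, y, z].
In Python, from plant import move_ptp, move_l, move_j, grip, sleep, solve_ik, observe, grab_frame, camera_model, Unreachable, hand_in gives the robot as it stands. Calls block until the motion is done:
- move_ptp(position, orientation): joint-space move of the TCP to a pose.
- move_l(position, ori=None, speed=0.15, guard=None): straight line of the TCP; ori=None keeps the orientation; speed is the mean speed in m/s. With guard (N) it stops when the force on the tool has changed by that much, and returns True; else False.
- move_j(angles): joint-space move.
- grip(opening, f_grip=None): finger opening in m; f_grip is the grip in N (None keeps the last); returns when the fingers have stopped.
- sleep(seconds).
- solve_ik(position, orientation): joint angles nearest the present ones, or None.
- observe(): the state.
- grab_frame(name): name is "scene" or "top"; returns (picture, depth): 384x512x3 uint8, red, green, blue; 384x512 float32, m along the optical axis (not along the pixel's ray), 0 where there is no reading.
- camera_model(name): a dict with "vertical_fov" (degrees; the focal length in pixels is half the picture's height over the tangent of half this angle, whatever the lens; pixels are square), "cx", "cy" (the principal point, pixels), "rvec" (rotation vector, rad) and "tvec" (3), from world to camera coordinates, as OpenCV has them. Camera axes: x right, y down, z forward; pixel columns grow to the right and rows downward; lengths in m; the calibration is good to about 2 mm. A picture is of the moment at which its call begins. camera_model takes no time and is no camera call.
A pose or a line that the arm cannot do raises Unreachable and nothing moves.
- hand_in(): hands the job in; it is judged then, once.
The state is a dict: "time_s": time; "qpos": joint angles; "qd": joint speeds; "joint_torque": joint torques, N m; "tcp_pos": TCP position; "tool_rot": TCP orientation; "contact_force": force on the tool from outside, world axes, zero at the start; "ft_torque": the same for the moment, N m; "opening": finger opening in m; "grip_force": force on a finger pad.
Only numpy, scipy, OpenCV 4.12 (cv2) and the standard library are available. Lean on these libraries where they do the work, as an engineer would, in place of code of your own. Each camera call takes 0.05 s, during which the arm holds its last target. There are 200 camera calls.

## Working session

There is one attempt and no reset: what is moved stays moved. The work goes in short steps, each a Python script; the robot and the scene stay as the last script left them, time stands still between calls to the robot, and variables do not carry over. Pictures are saved under pics/ and viewed, at most 10 in all, crops included, and the job is handed in when it is done.

```bash
mkdir -p pics; ls; cat > h.py <<'E'
import numpy as np, cv2
from plant import *
def cam(n):
    m=camera_model(n); R=cv2.Rodrigues(np.array(m["rvec"],float))[0]; t=np.array(m["tvec"],float).ravel()
    f=192/np.tan(np.radians(m["vertical_fov"])/2); return m,R,t,f
def cloud(n,depth):
    m,R,t,f=cam(n); v,u=np.mgrid[:384,:512]
    P=np.stack([(u-m["cx"])/f*depth,(v-m["cy"])/f*depth,depth],-1)
    return (P-t)@R   # world
def save(n,fn,im): cv2.imwrite("pics/"+fn,cv2.cvtColor(im,cv2.COLOR_RGB2BGR))
E
python3 - <<'E'
from h import *
for n in("scene","top"):
    im,d=grab_frame(n); np.savez(n+"0.npz",im=im,d=d); print(camera_model(n))
    save(n,n+"0.png",im)
a=np.load("scene0.npz")["im"];
E
```

```text
pics
{'vertical_fov': 48.006901259187536, 'cx': 262.3443472917256, 'cy': 186.64675142137688, 'rvec': array([ 1.92970464,  1.73375561, -0.56296745]), 'tvec': array([-0.07498401, -0.38476696,  1.49515194])}
{'vertical_fov': 43.26927557645415, 'cx': 249.2198926818356, 'cy': 182.91764560629895, 'rvec': array([ 2.16281929, -2.20289777,  0.09366872]), 'tvec': array([-0.00628056,  0.57165323,  1.13932566])}
```

View pics/scene0.png

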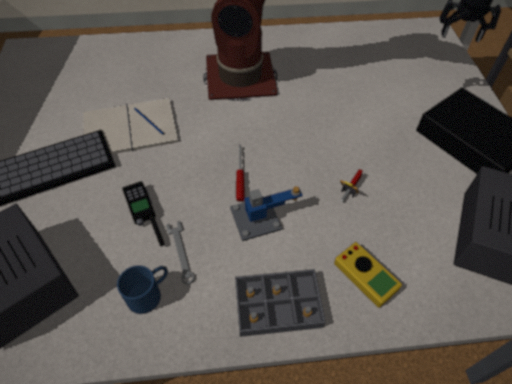

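View pics/top0.png

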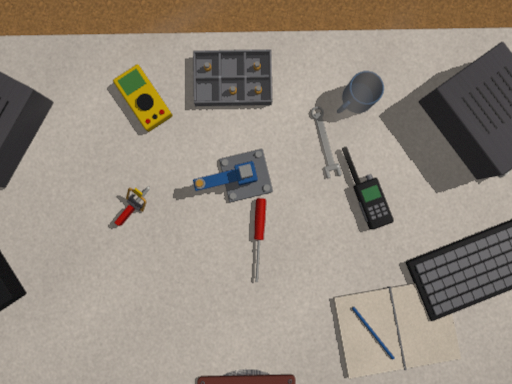

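The scene shot has the robot at the top, the stand at about (255,215) and the pin at (352,182). The top shot has the spindle at about (246,172) and the blue arm running left to (200,183). The pin's handle is at (125,215) with its tip at (147,189), the screwdriver is in front of the stand, and the radio is on the right.

```bash
cat >> h.py <<'E'
def pts(n,im,d,lo,hi,box=None):
    h=cv2.cvtColor(im,cv2.COLOR_RGB2HSV); m=cv2.inRange(h,lo,hi)>0
    if lo[0]==0: m|=cv2.inRange(h,(172,lo[1],lo[2]),(180,255,255))>0
    m&=d>0
    if box: k=np.zeros_like(m); k[box[1]:box[3],box[0]:box[2]]=1; m&=k
    return cloud(n,d)[m]
def line(P):
    c=P[:,:2].mean(0); w,v=np.linalg.eigh(np.cov((P[:,:2]-c).T)); return c,v[:,1],np.sqrt(w)
E
python3 - <<'E'
from h import *
np.set_printoptions(precision=4,suppress=True)
for n,pb,sb in(("top",(105,180,160,230),(180,145,280,205)),("scene",(330,160,375,205),(225,180,310,245))):
    z=np.load(n+"0.npz"); im,d=z["im"],z["d"]; C=cloud(n,d)
    print(n,"bench z",[np.median(C[r-5:r+5,c-5:c+5,2]) for r,c in((280,150),(130,300),(250,320))])
    P=pts(n,im,d,(0,140,60),(8,255,255),pb)
    Q=P[P[:,2]>.026]; print("red",len(P),P.max(0),"top part",len(Q),line(Q) if len(Q)>5 else 0)
    Y=pts(n,im,d,(18,120,60),(34,255,255),pb); print("yellow/brass",len(Y),Y.mean(0),Y.max(0))
    A=C[pb[1]:pb[3],pb[0]:pb[2]].reshape(-1,3); A=A[(A[:,2]>.006)&(A[:,2]<.15)]; print("pin all",len(A),A.min(0),A.max(0)); print(A[A[:,2]>.05][:8])
    B=pts(n,im,d,(100,120,30),(125,255,255),sb); B=B[B[:,2]>.03]; print("blue",len(B),line(B),B[:,2].max())
    S=C[sb[1]:sb[3],sb[0]:sb[2]].reshape(-1,3); T=S[(S[:,2]>.105)&(S[:,2]<.125)]; print("spindle top",len(T),T.mean(0),T.min(0),T.max(0))
    G=S[(S[:,2]>.007)&(S[:,2]<.017)]; print("base",len(G),cv2.minAreaRect(G[:,:2].astype(np.float32)*1000))
    K=pts(n,im,d,(10,100,60),(25,255,255),sb); K=K[K[:,2]>.07];print("socket",len(K),K.mean(0))
z=[np.load(n+"0.npz")["im"] for n in("top","scene")]
a=cv2.resize(z[0][170:240,90:180],(400,311),interpolation=cv2.INTER_CUBIC);b=cv2.resize(z[1][155:215,320:390],(363,311),interpolation=cv2.INTER_CUBIC)
save("","crop.png",np.hstack([a,b]))
E
```

```text
top bench z [np.float64(-0.0005531653931748623), np.float64(0.00020435805056801318), np.float64(-0.00044339818815557555)]
red 170 [0.5233 0.3117 0.0401] top part 139 (array([0.5013, 0.2812]), array([-0.7614,  0.6483]), array([0.004 , 0.0159]))
yellow/brass 95 [0.544  0.244  0.0569] [0.5615 0.2795 0.079 ]
pin all 507 [0.4702 0.2049 0.0061] [0.582  0.3305 0.079 ]
[[0.564  0.2603 0.0597]
 [0.5625 0.2447 0.077 ]
 [0.5621 0.2659 0.0558]
 [0.5619 0.2631 0.0576]
 [0.5615 0.2597 0.0622]
 [0.5614 0.2572 0.0628]
 [0.5613 0.2547 0.0637]
 [0.5603 0.2451 0.0754]]
blue 597 (array([0.5814, 0.0298]), array([-0.1771,  0.9842]), array([0.0111, 0.0362])) 0.0822921929452911
spindle top 139 [ 0.5928 -0.0087  0.1129] [ 0.5777 -0.0228  0.1065] [0.6066 0.0058 0.1182]
base 1307 ((592.4694213867188, 26.258682250976562), (211.0015106201172, 136.6532745361328), 87.38925170898438)
socket 41 [0.5684 0.0974 0.0876]
scene bench z [np.float64(0.03615599972867853), np.float64(0.0004888541408272816), np.float64(4.2301524544325084e-05)]
red 70 [0.5228 0.2979 0.0389] top part 67 (array([0.5031, 0.2799]), array([-0.7709,  0.637 ]), array([0.0034, 0.0148]))
yellow/brass 34 [0.5487 0.2422 0.0634] [0.5604 0.2695 0.0795]
pin all 307 [0.4442 0.2224 0.0062] [0.5665 0.3429 0.0795]
[[0.5292 0.2235 0.0596]
 [0.5328 0.2246 0.064 ]
 [0.5305 0.2284 0.0607]
 [0.5297 0.2316 0.0592]
 [0.5332 0.2224 0.0605]
 [0.5341 0.2248 0.0613]
 [0.5366 0.2292 0.064 ]
 [0.5372 0.2317 0.0645]]
blue 601 (array([0.5943, 0.0169]), array([-0.3316,  0.9434]), array([0.0103, 0.0367])) 0.08292372242567951
spindle top 120 [ 0.5921 -0.0097  0.1126] [ 0.5762 -0.0247  0.1054] [0.6064 0.0056 0.1185]
base 952 ((577.4671630859375, -11.837425231933594), (143.4912567138672, 114.56391906738281), 8.8692045211792)
socket 31 [0.5693 0.0949 0.0881]
```

View pics/crop.png

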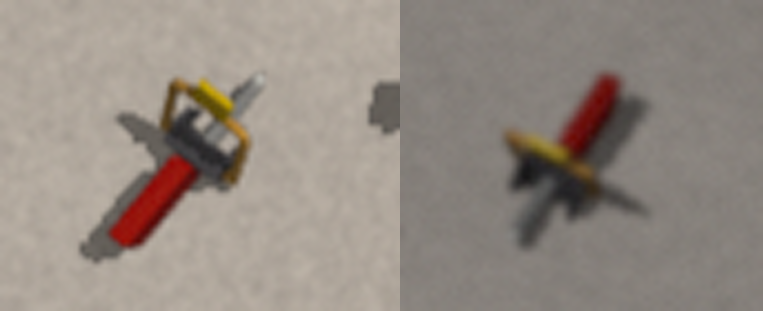

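Pin yaw is about -40°, with the grip point near (0.499,0.283). The spindle is at about (0.5925,-0.009) and the stand yaw is about 12.5°. The crop shows the ring raised and the tab at the tip side. Now I'll pick it up.

```bash
cat >> h.py <<'E'
from scipy.spatial.transform import Rotation as Ro
def q(yaw,flip=0):
    r=(Ro.from_euler("z",yaw+np.pi*flip)*Ro.from_euler("x",np.pi)).as_quat(); return [r[3],r[0],r[1],r[2]]
PY=np.radians(-40.2); SY=np.radians(12.5); S=np.array([.5925,-.0092])
ux=np.array([np.cos(SY),np.sin(SY)]); uy=np.array([-ux[1],ux[0]])
def st(x,y,z): return [*(S+x*ux+y*uy),z]
E
cat > a.py <<'E'
from h import *
np.set_printoptions(precision=4,suppress=True)
o=observe(); print(o["time_s"],o["tool_rot"])
for f in(0,1): print(f,[solve_ik(p,q(y,f)) for p,y in(([.499,.283,.15],PY),(st(-.125,0,.093),SY))])
E
python3 a.py
```

```text
0.1 [-0.0001  0.1538  0.9881 -0.0007]
0 [array([-1.5416,  0.4744,  1.2251,  1.7993, -0.4771,  1.2108, -2.4479]), array([-0.8763,  0.1191,  0.9218,  2.0841, -0.1136,  0.9883, -1.2478])]
1 [array([-0.9016,  0.2414,  0.3583,  1.7741, -0.0923,  1.1425,  0.3548]), array([-0.806 ,  0.111 ,  0.8432,  2.082 , -0.0993,  0.9879,  1.8778])]
```

```bash
python3 - <<'E'
from h import *
np.set_printoptions(precision=4,suppress=True)
g=np.array([.499,.283])
grip(.06,60)
move_ptp([*g,.13],q(PY,1)); print(move_l([*g,.005],speed=.12,guard=10))
grip(0,60); o=observe(); print(o["time_s"],o["opening"],o["grip_force"],o["tcp_pos"])
move_l([*g,.17],speed=.15)
move_ptp(st(-.135,0,.17),q(SY,1)); move_l(st(-.135,0,.093),speed=.15)
o=observe(); print(o["time_s"],o["opening"],o["grip_force"],o["tcp_pos"])
for n in("scene","top"):
    im,d=grab_frame(n); np.savez(n+"1.npz",im=im,d=d)
z=[np.load(n+"1.npz")["im"] for n in("top","scene")]
a=cv2.resize(z[0][140:240,200:300],(390,390),interpolation=cv2.INTER_CUBIC);b=cv2.resize(z[1][140:240,205:305],(390,390),interpolation=cv2.INTER_CUBIC)
save("","c1.png",np.hstack([a,b]))
def box(P,a,b): 
    L=(P[:,:2]-S)@np.c_[ux,uy]; return L
for n in("top","scene"):
    zz=np.load(n+"1.npz"); im,d=zz["im"],zz["d"]; C=cloud(n,d).reshape(-1,3); L=np.c_[(C[:,:2]-S)@np.c_[ux,uy],C[:,2]]
    T=L[(abs(L[:,0])<.03)&(abs(L[:,1])<.03)&(abs(L[:,2]-.113)<.003)]; print(n,"spindle local",len(T),(T.min(0)+T.max(0))/2,T.mean(0))
    K=L[(L[:,0]>-.10)&(L[:,0]<-.02)&(abs(L[:,1])<.03)&(L[:,2]>.08)&(L[:,2]<.17)]
    for lo in np.arange(-.1,-.02,.008):
        k=K[(K[:,0]>=lo)&(K[:,0]<lo+.008)]
        if len(k): print("%.3f"%lo,len(k),k.mean(0),k.min(0)[1],k.max(0)[1])
E
```

```text
False
3.8417 0.01291257707110481 59.20021712779999 [0.4993 0.2833 0.0055]
7.0333 0.01315901677302919 58.3882337808609 [ 0.4612 -0.0382  0.0935]
top spindle local 123 [0.0004 0.0003 0.113 ] [ 0.0004 -0.      0.1132]
-0.092 1 [-0.0846  0.0154  0.1129] 0.01541564386388715 0.01541564386388715
-0.084 1 [-0.0824  0.0149  0.1121] 0.014892295221975507 0.014892295221975507
-0.076 41 [-0.0711 -0.011   0.1519] -0.026899181766751684 0.012733356702044826
-0.068 37 [-0.0644 -0.0012  0.163 ] -0.011486615616785018 0.00930263279149151
-0.060 9 [-0.0551 -0.0022  0.1051] -0.005585953389522823 0.0015947851397471206
-0.052 10 [-0.0489 -0.0012  0.1033] -0.004867055842617577 0.0021487020188917854
scene spindle local 95 [-0.0016  0.0005  0.1133] [-0.0016  0.      0.1132]
-0.100 77 [-0.0951 -0.0006  0.1063] -0.02738355647148832 0.025032626257396478
-0.092 47 [-0.0874 -0.0001  0.1061] -0.02777157940680036 0.02116830010338473
-0.084 20 [-0.0794 -0.0089  0.1216] -0.028333192617739884 0.02176161474966645
-0.076 42 [-0.0718 -0.0029  0.1397] -0.02640001008620958 0.022918634262145722
-0.068 29 [-0.0647 -0.0016  0.1465] -0.011220305666047259 0.00963996776723565
-0.060 9 [-0.0552 -0.0018  0.1034] -0.004986726194168816 0.002270401751018657
-0.052 5 [-0.0494 -0.0013  0.1033] -0.0037721093013382474 0.0015862490120877896
-0.028 1 [-0.0207 -0.0161  0.0821] -0.01605668674378858 -0.01605668674378858
```

View pics/c1.png

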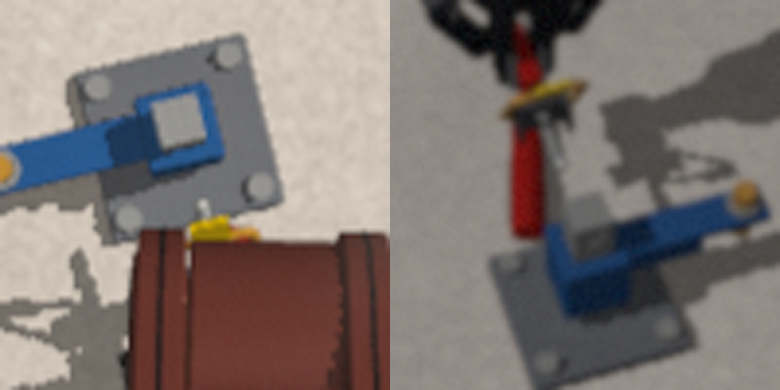

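The pin is held straight with the ring up. The shank reads about 1.5 mm to the -y side of the spindle in both views, so I'll shift it by that much and insert with a force guard.

```bash
python3 - <<'E'
from h import *
np.set_printoptions(precision=4,suppress=True)
def loc(): 
    o=observe(); p=o["tcp_pos"]; d=np.array(p[:2])-S; print("t %.2f local"%o["time_s"],np.array([d@ux,d@uy,p[2]]),np.array(o["contact_force"]),"opening %.4f"%o["opening"])
    return d@ux
y=.0015
move_l(st(-.115,y,.093),q(SY,1),speed=.1)
print(move_l(st(-.08,y,.093),speed=.04,guard=8)); x=loc()
if x>-.083:
    print(move_l(st(-.05,y,.093),speed=.03,guard=15)); x=loc()
    sleep(.3)
    for n in("scene","top"):
        im,d=grab_frame(n); np.savez(n+"2.npz",im=im,d=d)
    z=[np.load(n+"2.npz")["im"] for n in("top","scene")]
    a=cv2.resize(z[0][140:240,200:300],(390,390),interpolation=cv2.INTER_CUBIC);b=cv2.resize(z[1][160:240,215:295],(390,390),interpolation=cv2.INTER_CUBIC)
    save("","c2.png",np.hstack([a,b]))
E
```

```text
False
t 8.51 local [-0.0803  0.0014  0.0929] [ 0.4207 -0.1805 -1.8313] opening 0.0132
True
t 9.29 local [-0.0565  0.0016  0.0923] [-0.1944 -0.4621  0.5622] opening 0.0133
```

View pics/c2.png

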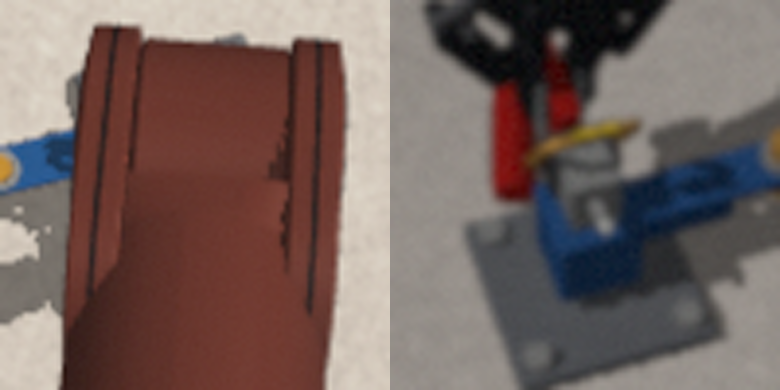

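```bash
python3 - <<'E'
from h import *
np.set_printoptions(precision=4,suppress=True)
o=observe();p=o["tcp_pos"]; d=np.array(p[:2])-S;print(d@ux,p[2],np.array(o["contact_force"]))
print(move_l(st(-.05,.0015,.0925),speed=.02,guard=15))
o=observe();p=o["tcp_pos"]; d=np.array(p[:2])-S;print(d@ux,p[2],np.array(o["contact_force"]))
sleep(.3)
E
```

```text
-0.05681851925184846 0.09221478469021503 [0.8861 0.0857 1.3417]
True
-0.05617844315348657 0.09210734780116422 [-3.003  -0.2285  4.9769]
```

The pin is seated: the nose sticks out of the far side, the ring is up, and a second push moved it only 0.6 mm. Now I'll release, back off and check before flipping the ring.

```bash
python3 - <<'E'
from h import *
np.set_printoptions(precision=4,suppress=True)
grip(.04); p=observe()["tcp_pos"]
move_l([p[0],p[1],.22],speed=.15); grip(0,40)
move_l(st(-.09,.0015,.24),speed=.2)
for n in("scene","top"):
    im,d=grab_frame(n); np.savez(n+"3.npz",im=im,d=d)
    C=cloud(n,d).reshape(-1,3); L=np.c_[(C[:,:2]-S)@np.c_[ux,uy],C[:,2]]
    h=cv2.cvtColor(im,cv2.COLOR_RGB2HSV).reshape(-1,3); k=(abs(L[:,0])<.06)&(abs(L[:,1])<.045)&(L[:,2]>.09)&(L[:,2]<.2)
    Y=L[k&(h[:,0]>18)&(h[:,0]<34)&(h[:,1]>120)]; T=Y[Y[:,2]>.14]; print(n,len(T),T.mean(0),T.min(0),T.max(0))
    N=L[(L[:,0]>.014)&(L[:,0]<.045)&(abs(L[:,1])<.01)&(L[:,2]>.09)&(L[:,2]<.115)]; print("nose",len(N),N.mean(0),N.max(0))
    R=L[(abs(L[:,0]+.06)<.04)&(abs(L[:,1])<.03)&(L[:,2]>.08)&(L[:,2]<.15)&((h[:,0]<8)|(h[:,0]>172))&(h[:,1]>140)]; print("handle",len(R),R.mean(0) if len(R) else 0,R.max(0) if len(R) else 0)
z=[np.load(n+"3.npz")["im"] for n in("top","scene")]
a=cv2.resize(z[0][140:240,200:300],(390,390),interpolation=cv2.INTER_CUBIC);b=cv2.resize(z[1][160:240,215:295],(390,390),interpolation=cv2.INTER_CUBIC)
save("","c3.png",np.hstack([a,b])); print(observe()["time_s"],observe()["opening"])
E
```

```text
scene 29 [ 0.0024 -0.0017  0.1598] [-0.0039 -0.0109  0.1477] [0.005  0.0094 0.1673]
nose 18 [ 0.0217 -0.0006  0.1067] [0.0289 0.0035 0.1098]
handle 89 [-0.06   -0.0039  0.1109] [-0.034   0.0035  0.121 ]<stdin>:10: RuntimeWarning: Mean of empty slice.
  ret = um.true_divide(
Traceback (most recent call last):
ValueError: zero-size array to reduction operation minimum which has no identity
```

```bash
python3 - <<'E'
from h import *
im=np.load("scene3.npz")["im"]
save("","c3.png",cv2.resize(im[160:240,205:295],(720,640)[:1]+(600,),interpolation=cv2.INTER_CUBIC))
n="scene"
np.set_printoptions(precision=4,suppress=True)
for f in("2","3"):
    z=np.load(n+f+".npz");im,d=z["im"],z["d"];C=cloud(n,d).reshape(-1,3); L=np.c_[(C[:,:2]-S)@np.c_[ux,uy],C[:,2]]
    h=cv2.cvtColor(im,cv2.COLOR_RGB2HSV).reshape(-1,3); k=(abs(L[:,0])<.06)&(abs(L[:,1])<.045)&(L[:,2]>.14)&(L[:,2]<.2)
    Y=L[k&(h[:,0]>18)&(h[:,0]<34)&(h[:,1]>120)]; i=Y[:,0].argsort(); print(f,len(Y),Y.mean(0),Y.max(0)); print(Y[i][::3])
    N=L[(L[:,0]>.014)&(L[:,0]<.045)&(abs(L[:,1])<.01)&(L[:,2]>.09)&(L[:,2]<.115)]; print("nose",N[N[:,0].argsort()][-6:])
    R=L[(abs(L[:,0]+.06)<.045)&(abs(L[:,1])<.03)&(L[:,2]>.115)&(L[:,2]<.13)&((h[:,0]<8)|(h[:,0]>172))&(h[:,1]>140)]; 
    if len(R)>3: print("handle top slope",np.polyfit(R[:,0],R[:,2],1),R.min(0),R.max(0))
E
```

```text
2 28 [ 0.0104 -0.001   0.1582] [0.0145 0.0134 0.1643]
[[ 0.0007 -0.0096  0.1483]
 [ 0.0065  0.0134  0.15  ]
 [ 0.0081  0.0079  0.1503]
 [ 0.0108  0.0093  0.161 ]
 [ 0.0112  0.0018  0.1608]
 [ 0.0116  0.0041  0.1603]
 [ 0.0122 -0.0084  0.1624]
 [ 0.0131  0.0061  0.1613]
 [ 0.0136  0.0084  0.161 ]
 [ 0.0145  0.0007  0.1615]]
nose [[ 0.0243  0.0004  0.1013]
 [ 0.0272 -0.0006  0.1014]
 [ 0.0272  0.002   0.1045]
 [ 0.0284  0.0016  0.102 ]
 [ 0.03   -0.0015  0.1014]
 [ 0.0304  0.0009  0.1009]]
handle top slope [-0.0189  0.12  ] [-0.0692 -0.0079  0.1161] [-0.0287  0.0073  0.1247]
3 29 [ 0.0024 -0.0017  0.1598] [0.005  0.0094 0.1673]
[[-0.0039 -0.0105  0.1507]
 [-0.0003  0.0032  0.1496]
 [ 0.0009 -0.0047  0.1544]
 [ 0.0019  0.005   0.1556]
 [ 0.0025 -0.0076  0.1653]
 [ 0.0032 -0.0103  0.1673]
 [ 0.0035  0.0043  0.1655]
 [ 0.0041  0.0017  0.1634]
 [ 0.0048 -0.0059  0.1637]
 [ 0.0049 -0.0084  0.1648]]
nose [[ 0.0237 -0.002   0.1058]
 [ 0.0254 -0.      0.1072]
 [ 0.0265 -0.0029  0.1057]
 [ 0.0271  0.0019  0.1087]
 [ 0.0276  0.0018  0.1051]
 [ 0.0289 -0.0012  0.1083]]
handle top slope [0.0539 0.1202] [-0.0771 -0.0074  0.115 ] [-0.034   0.0035  0.121 ]
```

View pics/c3.png

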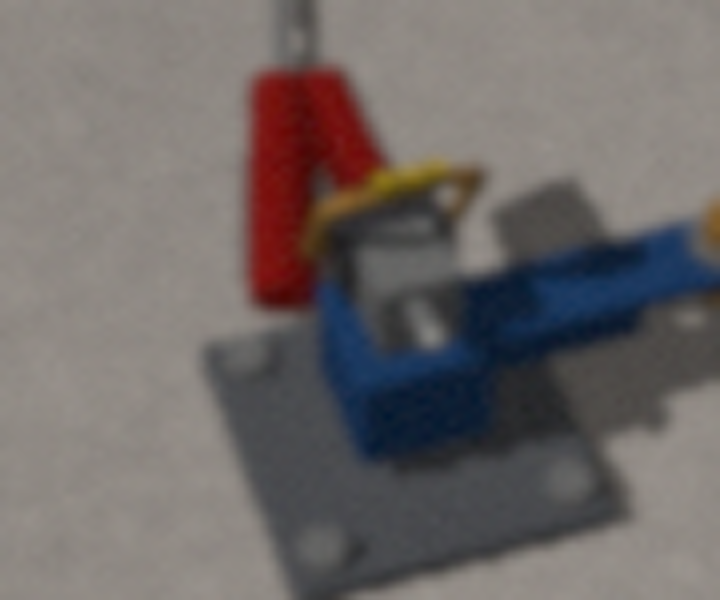

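Released, the handle has drooped about 5° and backed out about 2 mm. It is still in the hole with the ring up, which is within tolerance. Next I'll sweep the ring over along its arc with the closed fingertips.

```bash
cat > flip.py <<'E'
from h import *
np.set_printoptions(precision=4,suppress=True)
H=np.array([-.022,.100]); y=.0015
def loc(s):
    o=observe();p=np.array(o["tcp_pos"]);d=p[:2]-S; print(s,"t %.2f"%o["time_s"],np.array([d@ux,d@uy,p[2]]),np.array(o["contact_force"]))
move_l(st(-.05,y,.20),speed=.2); move_l(st(-.04,y,.157),speed=.15,guard=10); loc("behind")
for th in (70,60,50,40,30,20,10,3):
    t=np.radians(th); rc=np.interp(th,[15,60],[73,62])/1000
    cx=rc*np.cos(t)-.0025*np.sin(t); cz=(rc*np.sin(t)+.0025*np.cos(t))
    if th<15: cx=np.interp(th,[3,15],[.079,cx])
    hit=move_l(st(H[0]+cx-.011,y,H[1]+cz),speed=.08,guard=15); loc((th,hit))
    if hit: break
else:
    hit=move_l(st(H[0]+.068,y,.084),speed=.03,guard=25); loc(("press",hit))
E
python3 flip.py
```

```text
behind t 13.42 [-0.0402  0.0013  0.1576] [ 0.579   0.1032 -0.2389]
(70, False) t 13.89 [-0.0141  0.0013  0.1594] [-0.339  -0.4204 -0.4072]
(60, False) t 14.18 [-0.0044  0.0015  0.1547] [-0.5103 -0.7671 -0.0786]
(50, False) t 14.47 [0.0064 0.0015 0.1508] [ 0.4759  0.3058 -0.4302]
(40, False) t 14.77 [0.0165 0.0016 0.1446] [-0.3955  0.5285 -0.3635]
(30, False) t 15.07 [0.0256 0.0015 0.1365] [-0.8693 -0.6137 -0.535 ]
(20, False) t 15.38 [0.0335 0.0016 0.1262] [-0.0643 -0.3633  0.8621]
(10, False) t 15.70 [0.0415 0.0016 0.1144] [-0.365   0.0223  0.7762]
(3, False) t 15.97 [0.046  0.0016 0.1059] [ 0.8657 -0.0965  1.5492]
('press', False) t 16.87 [0.0459 0.0014 0.0846] [-3.9266 -0.1783 10.951 ]
```

```bash
cat > look.py <<'E'
from h import *
import sys
np.set_printoptions(precision=4,suppress=True)
k=sys.argv[1]; zs=[]
for n in("scene","top"):
    im,d=grab_frame(n); zs.append(im); C=cloud(n,d).reshape(-1,3); L=np.c_[(C[:,:2]-S)@np.c_[ux,uy],C[:,2]]
    h=cv2.cvtColor(im,cv2.COLOR_RGB2HSV).reshape(-1,3)
    Y=L[(abs(L[:,0]-.01)<.06)&(abs(L[:,1])<.02)&(L[:,2]>.07)&(L[:,2]<.2)&(h[:,0]>18)&(h[:,0]<34)&(h[:,1]>120)]
    if len(Y): print(n,len(Y),Y.mean(0),Y.min(0),Y.max(0))
save("",k,np.hstack([cv2.resize(zs[1][130:230,200:300],(390,390),interpolation=cv2.INTER_CUBIC),cv2.resize(zs[0][165:245,215:295],(390,390),interpolation=cv2.INTER_CUBIC)]))
E
python3 - <<'E'
from h import *
p=observe()["tcp_pos"]; move_l([p[0],p[1],.2],speed=.12); move_l([p[0]-.07,p[1]-.12,.25],speed=.2)
E
python3 look.py c4.png
```

```text
scene 68 [0.0389 0.0002 0.1015] [ 0.019  -0.0121  0.0749] [0.0488 0.0182 0.1062]
top 91 [0.0383 0.     0.1024] [-0.0239 -0.02    0.0979] [0.0497 0.0196 0.1068]
```

View pics/c4.png

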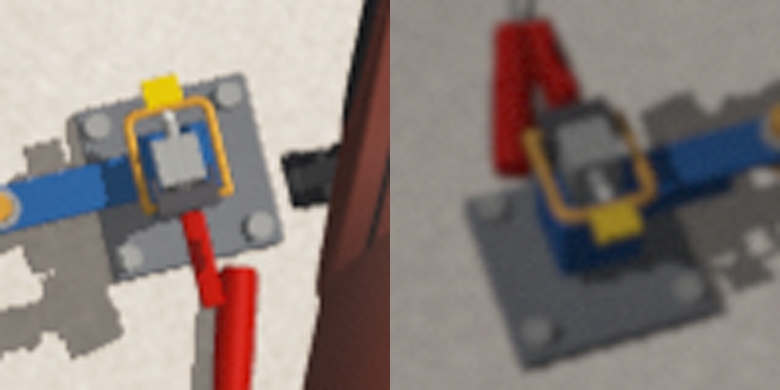

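The ring lies level around the spindle and stays down on its own. Both views put the tab at about x = +0.05 in the stand frame and z of about 0.10, the nose shows inside the bar, and the collar sits against the spindle. The screwdriver is unmoved and the arm is clear.

```bash
python3 -c "
from plant import *
print(observe()['time_s'],hand_in())"
```

```text
the job is handed in; nothing more can be done
18.975 None
```

I handed the job in at 19.0 s: the pin is through the spindle (about 2 mm short of fully seated since release, limit 8 mm), the ring is holding down past the nose, and the arm is clear; `hand_in` gave no verdict.

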